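# Lay the tall carton down and push it in under the low rack

### The job

Put the tall slim cardboard carton away under the low steel rack: standing it is too tall, so push it over onto one of its broad sides and then push it along the worktop, in at the rack's open front (the side facing the robot), until no part of it sticks out. Only push it with the fingers, never grip, lift or carry it, and leave the glasses, bottle, tin, bowl and the short box standing where they are.

Things in the scene. Friction and masses are not known exactly. Their poses are not given: they have to be found in the camera images.
- carton: Tall slim closed cardboard carton, loose, 0.25 to 0.5 kg, standing in front of the rack: 50 mm thick (x), 100 wide (y), 160 tall (z). Origin at the centre of its underside. Broad sides face its +x and -x; at the start +x points at the rack within 0.32 rad, with room to fall flat before it. Pushed level near the top it tips, and past about 17 degrees falls by itself. Lying it is 50 mm high.
- carton_mid (a point): Centre of the carton: 80 mm above the worktop while it stands, 25 mm when it lies on a broad side.
- carton_foot_l (a point): On the carton, halfway through its thickness, at its foot end (the end it stands on at the start), its +y corner.
- carton_foot_r (a point): The same at the foot end, -y corner.
- carton_head_l (a point): The same at the head end (160 mm up while it stands), +y corner.
- carton_head_r (a point): The same at the head end, -y corner.
- rack: Low steel rack, fixed: a slatted top 220 mm deep (x) by 420 wide (y), underside 78 and top 86 mm above the worktop, on a solid wall at each end (400 mm between them); a 25 mm high rail closes the back. Origin on the worktop under the top's middle; x points away from the robot, its front edge at x = -110 mm, back rail at +104 mm. Saucers stand 52 mm high on top from x = -15 mm back.
- glass_a: Stemmed dessert glass, loose, 86 mm across, 105 mm high; origin under its centre. To be left alone.
- glass_b: A second, like glass_a. To be left alone.
- bottle: Amber glass bottle, loose, 64 mm across, 220 mm high; origin under its centre. To be left alone.
- short_box: Short cardboard box, loose, 90 x 90 mm, 75 mm high; origin under its centre. To be left alone.
- tin: Labelled tin, loose, 74 mm across, 90 mm high; origin under its centre. To be left alone.
- bowl: Small white bowl, loose, 100 mm across, 45 mm high; origin under its centre. To be left alone.
Things that resemble listed ones, but are neither listed nor needed, are in the scene too. What is shaped like the carton but red or yellow is not meant.

How it is judged:
On the way:
1. the carton has been pushed over and lies on one of its broad sides on the worktop ((angle between carton's own x axis and vertical above 2.99 rad or angle between carton's own x axis and vertical below 0.15 rad) and height (world z) of carton_mid below 0.035 m), for 0.2 s.
At the end, for the whole second after the job is handed in: The carton lies at rest on one of its broad sides on the worktop under the rack, between its side walls; none of its corners is more than 15 mm out in front of the top's front edge (all of step 1 and x of carton_foot_l in the frame of rack between -0.125 and 0.12 m and y of carton_foot_l in the frame of rack between -0.205 and 0.205 m and x of carton_foot_r in the frame of rack between -0.125 and 0.12 m and y of carton_foot_r in the frame of rack between -0.205 and 0.205 m and x of carton_head_l in the frame of rack between -0.125 and 0.12 m and y of carton_head_l in the frame of rack between -0.205 and 0.205 m and x of carton_head_r in the frame of rack between -0.125 and 0.12 m and y of carton_head_r in the frame of rack between -0.205 and 0.205 m and linear speed of carton below 0.02 m/s and angular speed of carton below 0.2 rad/s); the robot touches nothing.
It fails at once if the carton is lifted off the worktop (by more than about 12 mm) (height (world z) of carton_mid above 0.096 m or (angle between carton's own z axis and vertical above 0.9 rad and height (world z) of carton_mid above 0.083 m) or (angle between carton's own z axis and vertical above 1.4 rad and height (world z) of carton_mid above 0.052 m)).
It fails at once if a glass, the bottle, the tin, the bowl or the short box is knocked over or shifted by more than 25 mm (distance of any of glass_a, glass_b, bottle, short_box, tin, bowl from where it was at the start of the episode above 0.025 m or angle between any of glass_a, glass_b, bottle, short_box, tin, bowl's own z axis and vertical above 0.35 rad).
It also fails if it takes over 46 s, if anything falls off the work surface, if the arm or the gripper's body presses on something with over 40 N, if the wrist force passes 120 N, or if a joint passes its speed limit or range.

### The arm

A 6-joint arm with a two-finger parallel gripper is mounted at the origin on the work surface. World frame = base frame: x ahead of the robot, y to its left, z up, the work surface at z = 0. Lengths are in m, angles in rad, forces in N, time in s.
With the tool pointing down it reaches from about 0.375 to 0.9 m from the base axis. Payload 3.1 kg.
Tool frame: the origin (TCP) lies at the very end of the fingers, on their centre line; the grasp point (between the pads) lies 19 mm behind it (manip.grasp_offset is the distance from the TCP to the grasp point, in m); y points along the fingers, z is the direction in which the jaws open and shut, and the axes are right-handed (so a half turn about y gives the same grasp; the last joint's range is limited). The gripper opens to 85 mm and grips with 20 to 120 N. Pads are 22 mm wide; open, the fingers measure 114 mm over their backs; the gripper's body (76 mm by 85 mm) begins 54 mm behind the grasp point. The pads swing forward as they close: fully open they stand 13 mm farther back than shut.
Start: joints at [-1.304, 0.527, 1.433, -0, 1.181, -0.178], TCP at [0.269, -0.564, 0.231] pointing down, gripper open.
Joint ranges: [-3.08, 3.08], [-0.75, 2.2], [0.22, 2.44], [-1.43, 4.57], [0, 2.65], [-2.85, 2.85]. Speed limits (rad/s): [2.79, 2.79, 3.14, 3.14, 3.14, 3.14].

### API

Orientations are given as a unit quaternion [x, y, z, w].
In Python, from station import manip gives the robot as it stands.
- The arm moves only by the tool apply_moves, never from a script. Its argument "motion" is a list of rows, each a list of 5 numbers: the finger opening in mm, from 0 to 85.4, then the shift along the tool's x, y, z in units of 30 mm (1.0 is 30 mm), then the turn about the tool's y in units of 10 degrees (1.0 is 10 degrees). In form: [[fingers, x, y, z, twist], ...]. A call has 1 to 12 rows; each row is the pose to reach, as a shift and turn from the pose commanded when the call began, along the tool's axes at that moment; what a row does not reach only later rows make up. A row lasts 1/8 s, in which the tool goes at most 62.5 mm and 10.7 degrees, less where a joint would pass 70% of its speed; a pose out of reach is approached as far as the arm can. A call with a gripper value outside its range is refused whole. The fingers move at their own pace and stop on an object; "squeeze" is the grip in N (left out, the last holds). Time passes only in rows, so rows that repeat a pose let the fingers close. It gives the time, the measured TCP pose, the force and the opening at its end, in the units of the state.
- manip.sense(): the state, without advancing time (a new reading comes with each control period).
- manip.snapshot(name): name is "scene" or "top" or "wrist"; returns the picture (480x640x3 uint8, red, green, blue); there is no depth.
- manip.get_calibration(name): a dict with "intrinsics" (3x3 intrinsics, pixels), "dist_coeffs" ([k1, k2, p1, p2, k3] as OpenCV has them; the pictures are not rectified), "extrinsics" (4x4, takes a point from camera to world coordinates). Camera axes: x right, y up, looking along -z (the intrinsics and any distortion apply to the point x, -y, -z); pixel columns grow to the right and rows downward; lengths in m; the calibration is good to about 2 mm. A picture is of the moment at which its call begins: read the wrist's pose just before it. get_calibration takes no time and is no camera call; for the wrist camera it gives the pose at the moment of the call.
- manip.sign_off(): hands the job in, once; it reports no verdict.
The state is a dict: "t": time; "q": joint angles; "qd": joint speeds; "tau": joint torques, N m; "tcp_pos": TCP position; "tool_rot": TCP orientation; "force": force on the tool from outside, world axes, zero at the start; "ft_torque": the same for the moment, N m; "finger_gap": opening from 0.0 (shut) to 1.0 (fully open).
Only numpy, scipy, OpenCV 4.12 (cv2) and the standard library are available. Lean on these libraries where they do the work, as an engineer would, in place of code of your own. Each camera call takes 0.05 s, during which the arm holds its last target.

## Working session

There is one attempt and no reset: what is moved stays moved. The work goes in short steps, Python scripts to look and compute and a tool call to move; the robot and the scene stay as the last step left them, time stands still between calls to the robot, and variables do not carry over. Pictures are saved under pics/ and viewed, and the job is handed in when it is done.

Besides the shell and the picture viewer there is one more tool, called after "Request:" as a command line: name --pt "numbers of a row" for each row, then --argument value for the rest. apply_moves: Moves the arm, as the interface text tells. Its arguments: {"type":"object","properties":{"motion":{"type":"array"},"squeeze":{"type":"number"}},"required":["motion"]}

```bash
mkdir -p pics; python3 - <<'E'
from station import manip
import cv2
for n in ("scene","top","wrist"):
    im=manip.snapshot(n); cv2.imwrite(f"pics/{n}0.png",im[:,:,::-1])
    c=manip.get_calibration(n); print(n,c["intrinsics"],c["dist_coeffs"],c["extrinsics"])
print(manip.sense())
E
```

```text
scene [[453.24198896   0.         324.82966391]
 [  0.         453.24198896 245.02467151]
 [  0.           0.           1.        ]] [0.02256723 0.         0.         0.         0.        ] [[-0.30800376 -0.75723691  0.57595654  1.07354966]
 [ 0.95133516 -0.25134227  0.17829325  0.19841568]
 [ 0.009752    0.6028427   0.79780046  0.95804244]
 [ 0.          0.          0.          1.        ]]
top [[475.88539765   0.         323.39344958]
 [  0.         475.88539765 232.28763533]
 [  0.           0.           1.        ]] [0.03319793 0.         0.         0.         0.        ] [[ 0.03842728  0.97180541 -0.23263189  0.17726449]
 [-0.99925667  0.03665492 -0.01193843 -0.00784353]
 [-0.00307473  0.23291773  0.97249158  1.41963534]
 [ 0.          0.          0.          1.        ]]
wrist [[428.47713834   0.         317.02881688]
 [  0.         428.47713834 246.87872313]
 [  0.           0.           1.        ]] [0.02633591 0.         0.         0.         0.        ] [[ 0.43035895  0.85974759  0.27500047  0.33937545]
 [-0.90265676  0.41037214  0.12963596 -0.53109422]
 [-0.00139832 -0.30402103  0.9526643   0.37400412]
 [ 0.          0.          0.          1.        ]]
{'t': 0.15, 'q': array([-1.30450291e+00,  5.28272137e-01,  1.43360577e+00, -7.36420792e-06,
        1.18142389e+00, -1.78501029e-01]), 'qd': array([-0.0001174 , -0.00236297, -0.00343883,  0.00037059,  0.0002741 ,
        0.00062135]), 'tau': array([ 1.16325798e-03, -4.42744482e+01, -1.78275597e+01, -2.86599452e-04,
        5.59167107e-03,  1.30674658e-05]), 'tcp_pos': array([ 0.26879618, -0.56363215,  0.23054715]), 'tool_rot': array([-0.15599527,  0.69029491, -0.68908775,  0.15593743]), 'force': array([0.70636453, 0.07233009, 0.36710687]), 'ft_torque': array([-0.04201547,  0.03187494,  0.05233995]), 'finger_gap': 1.0049520592840546}
```

View pics/scene0.png

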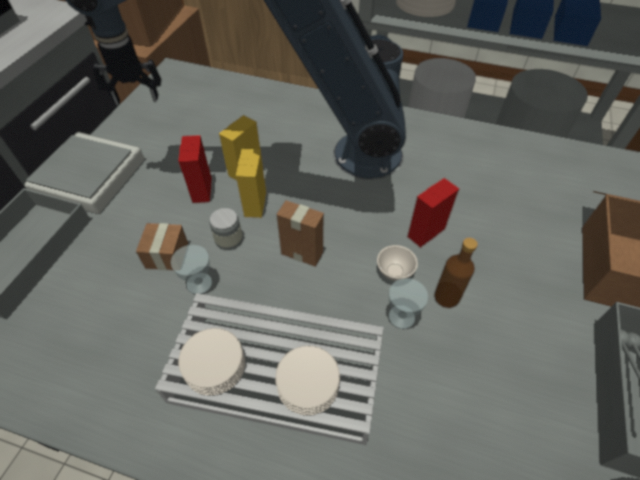

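View pics/top0.png

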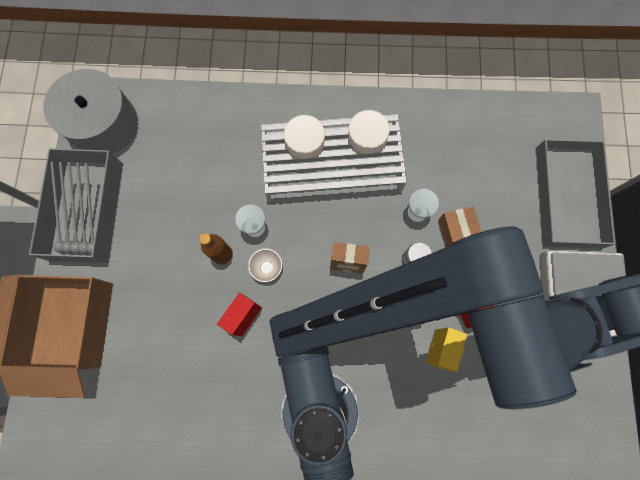

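View pics/wrist0.png

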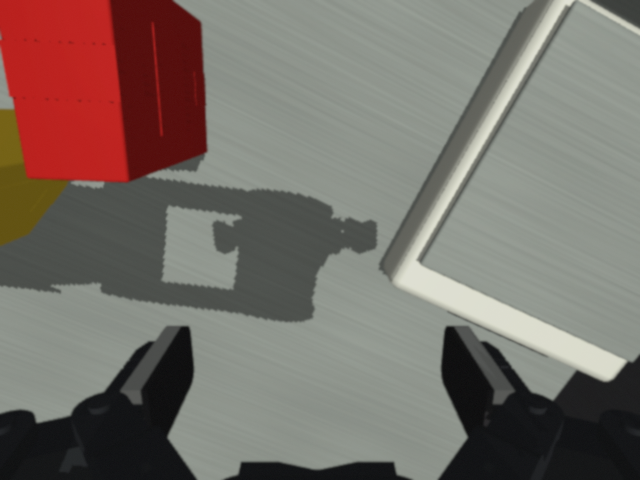

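Candidates for the carton, by scene pixel:
- Brown tall carton (301,233), at (350,257) in top.
- Brown short box (162,246), which is too low.
- Red cartons (196,170) and (433,212), and yellow ones (241,148) and (251,184), all excluded by colour.

I choose the brown one at (301,233) and check it in close crops.

```bash
python3 - <<'E'
import cv2
a=cv2.imread("pics/scene0.png")[190:280,250:350]; cv2.imwrite("pics/c1.png",cv2.resize(a,None,fx=6,fy=6,interpolation=cv2.INTER_CUBIC))
a=cv2.imread("pics/top0.png")[225:295,310:410]; cv2.imwrite("pics/c2.png",cv2.resize(a,None,fx=8,fy=8,interpolation=cv2.INTER_CUBIC))
a=cv2.imread("pics/top0.png")[100:210,250:450]; cv2.imwrite("pics/c3.png",cv2.resize(a,None,fx=4,fy=4,interpolation=cv2.INTER_CUBIC))
a=cv2.imread("pics/scene0.png")[280:445,150:400]; cv2.imwrite("pics/c4.png",cv2.resize(a,None,fx=3.2,fy=3.2,interpolation=cv2.INTER_CUBIC))
E
```

```text
(no output)
```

View pics/c1.png

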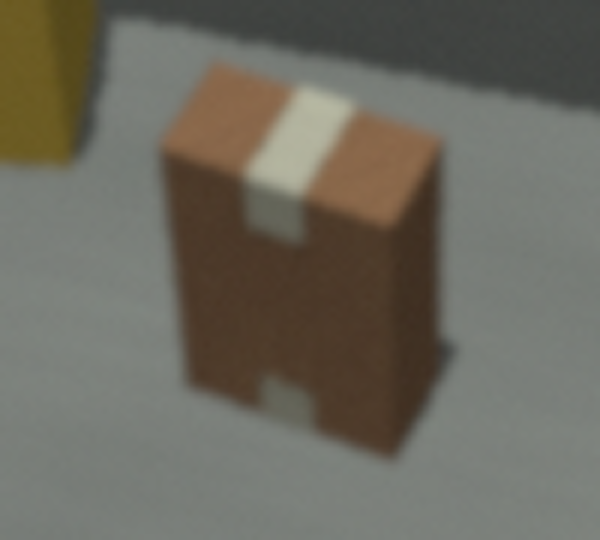

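View pics/c2.png

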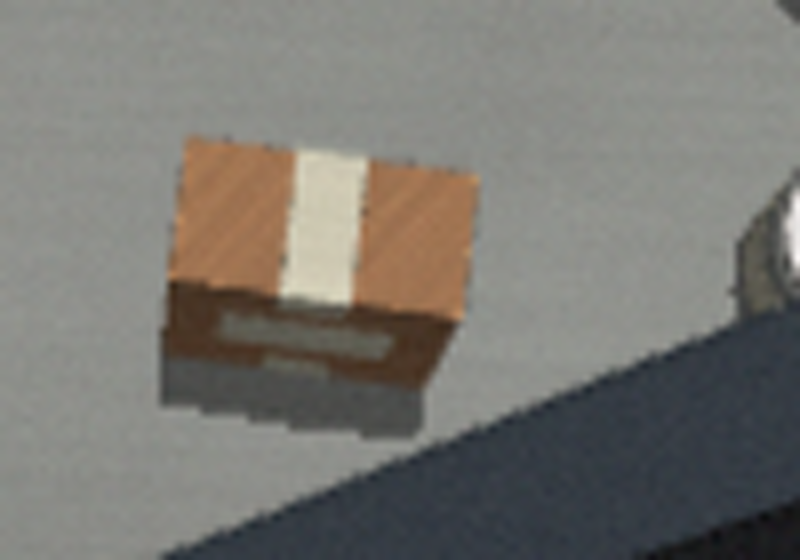

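View pics/c3.png

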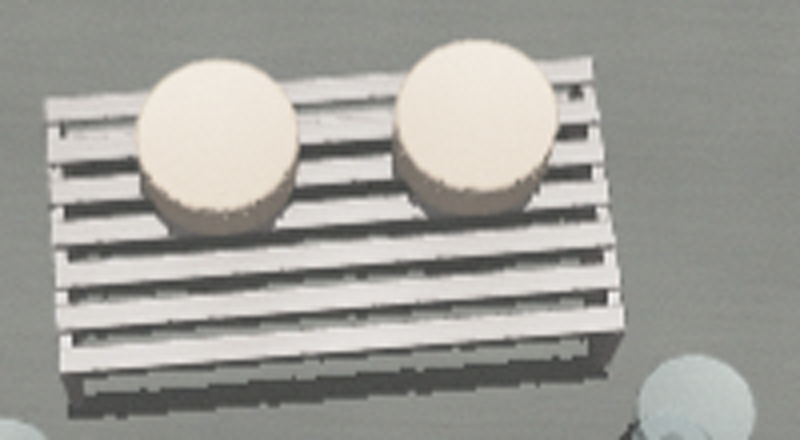

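View pics/c4.png

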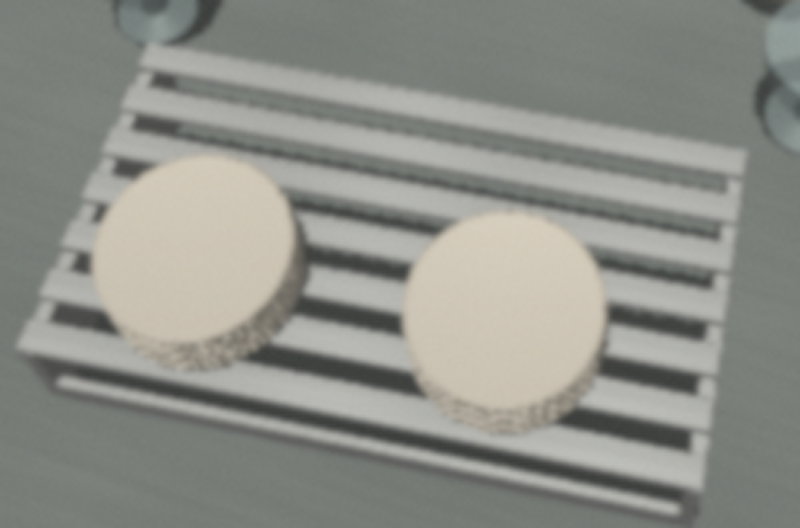

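The crops show a plain brown carton with a tape strip, tall and slim, standing with a broad face to the rack. Its top corners and the rack's top corners are clear in both views, so I triangulate them.

```bash
cat > h.py <<'E'
import numpy as np, cv2
from station import manip
CAL={n:manip.get_calibration(n) for n in("scene","top")}
def ray(n,px,cal=None):
    c=cal or CAL[n]
    u=cv2.undistortPoints(np.array([[px]],float),c["intrinsics"] if isinstance(c["intrinsics"],np.ndarray) else np.array(c["intrinsics"]),np.array(c["dist_coeffs"]))[0,0]
    E=np.array(c["extrinsics"]); d=E[:3,:3]@np.array([u[0],-u[1],-1]); return E[:3,3],d/np.linalg.norm(d)
def tri(rays):
    A=np.zeros((3,3));b=np.zeros(3)
    for o,d in rays:
        P=np.eye(3)-np.outer(d,d);A+=P;b+=P@o
    x=np.linalg.solve(A,b); return x,max(np.linalg.norm((np.eye(3)-np.outer(d,d))@(x-o)) for o,d in rays)
def atz(n,px,z,cal=None):
    o,d=ray(n,px,cal); return o+d*(z-o[2])/d[2]
def proj(n,X,cal=None):
    c=cal or CAL[n];E=np.array(c["extrinsics"]);p=E[:3,:3].T@(np.asarray(X)-E[:3,3]);p=np.array([[p[0],-p[1],-p[2]]])
    return cv2.projectPoints(p,np.zeros(3),np.zeros(3),np.array(c["intrinsics"]),np.array(c["dist_coeffs"]))[0][0,0]
E
python3 - <<'E'
from h import *
np.set_printoptions(precision=4,suppress=True)
def S(x,y,f,ox,oy): return ((x+.5)/f-.5+ox,(y+.5)/f-.5+oy)
sc=lambda x,y:S(x,y,6,250,190); tc=lambda x,y:S(x,y,8,310,225)
sr=lambda x,y:S(x,y,3.2,150,280); tr=lambda x,y:S(x,y,4,250,100)
C={'far-':(sc(163,150),tc(479,176)),'far+':(sc(395,228),tc(187,137)),'near-':(sc(215,62),tc(462,320)),'near+':(sc(440,145),tc(170,282))}
R={'f-':(sr(150,43),tr(624,330)),'f+':(sr(746,152),tr(62,372)),'b-':(sr(18,347),tr(592,57)),'b+':(sr(702,488),tr(46,98))}
for D in(C,R):
  P={}
  for k,(s,t) in D.items():
    x,e=tri([ray("scene",s),ray("top",t)]); P[k]=x; print(k,x,e)
  print("mean",np.mean(list(P.values()),0))
  k=list(P); 
  d=P[k[1]]-P[k[0]]; print("width",np.linalg.norm(d),"yaw",np.arctan2(-d[0],d[1]))
  d2=P[k[3]]-P[k[2]]; print("width",np.linalg.norm(d2),"yaw",np.arctan2(-d2[0],d2[1]))
# others with heights, scene/top
print("glassA", atz("top",(250,221),.1),atz("scene",(408,293),.105))
print("glassB", atz("top",(424,205),.1),atz("scene",(190,262),.105))
print("bowl", atz("top",(265,266),.045),atz("scene",(397,260),.045))
print("tin", atz("scene",(224,219),.09))
print("box", atz("scene",(165,237),.075),atz("top",(460,224),.075))
print("bottle",atz("top",(206,239),.22))
print("red",atz("top",(240,312),.16))
for p in((251,158),(241,127),(196,143),(441,190)): print(atz("scene",p,.16))
E
```

```text
far- [ 0.4443 -0.117   0.1545] 0.0017134296471538288
far+ [ 0.454  -0.018   0.1558] 0.0013377646725782207
near- [ 0.3949 -0.1131  0.1552] 0.0006306673562293348
near+ [ 0.4049 -0.0149  0.1513] 0.00035574809421078454
mean [ 0.4245 -0.0657  0.1542]
width 0.09952102745165592 yaw -0.09730352943701048
width 0.09872798122346571 yaw -0.10148099968979696
f- [ 0.659  -0.2285  0.0813] 0.0004224050052774347
f+ [0.6109 0.1862 0.0814] 0.001283067214759065
b- [ 0.8767 -0.2028  0.0841] 0.001264880516607943
b+ [0.8276 0.212  0.0848] 0.0010279158134307235
mean [ 0.7436 -0.0083  0.0829]
width 0.41745687716777674 yaw 0.1154212238030731
width 0.41769927125724066 yaw 0.11771285741274914
glassA [0.5183 0.2199 0.1   ] [0.5255 0.2209 0.105 ]
glassB [ 0.5848 -0.2785  0.1   ] [ 0.6008 -0.2693  0.105 ]
bowl [0.3985 0.1755 0.045 ] [0.4024 0.1776 0.045 ]
tin [ 0.4487 -0.2599  0.09  ]
box [ 0.5363 -0.3793  0.075 ] [ 0.5386 -0.3872  0.075 ]
bottle [0.435  0.3089 0.22  ]
red [0.2563 0.2172 0.16  ]
[ 0.2904 -0.2465  0.16  ]
[ 0.1851 -0.3218  0.16  ]
[ 0.2835 -0.4066  0.16  ]
[0.2487 0.2367 0.16  ]
```

```bash
cat >> h.py <<'E'
from scipy.spatial.transform import Rotation as Rn
def todo(target,yaw_z,verbose=True):
    """shift/twist units from the present pose; yaw_z: wanted world heading of tool z (mod pi)"""
    s=manip.sense(); R=Rn.from_quat(s["tool_rot"]).as_matrix(); p=s["tcp_pos"]
    sh=R.T@(np.asarray(target)-p)/0.03
    cur=np.arctan2(R[1,2],R[0,2]); d=(yaw_z-cur+np.pi/2)%np.pi-np.pi/2
    sign=np.sign(R[2,1])  # turn about tool y; y down => negative world
    print("t",s["t"],"pos",p.round(4),"F",s["force"].round(2),"gap",round(s["finger_gap"],3),"q6",s["q"][5].round(3))
    print("axes x",R[:,0].round(3),"y",R[:,1].round(3),"z",R[:,2].round(3))
    print("shift units",sh.round(2),"twist units",round(float(np.degrees(d)*sign/10),2), "alt",round(float(np.degrees(d-np.sign(d)*np.pi)*sign/10),2))
E
python3 - <<'E'
from h import *
todo((0.374,-0.062,0.21),np.pi/2-0.10)
E
```

```text
t 0.15 pos [ 0.2688 -0.5636  0.2305] F [0.71 0.07 0.37] gap 1.005 q6 -0.179
axes x [-0.903 -0.43  -0.   ] y [-0.     0.002 -1.   ] z [ 0.43  -0.903 -0.002]
shift units [-10.36   0.71 -13.58] twist units 3.12 alt -14.88
```

Request:
apply_moves --pt "50 -0.7 0 -0.9 0.2" --pt "50 -1.7 0 -2.2 0.5" --pt "50 -2.7 0 -3.5 0.8" --pt "50 -3.7 0 -4.8 1.1" --pt "50 -4.7 0 -6.1 1.4" --pt "50 -5.7 0 -7.4 1.7" --pt "50 -6.7 0 -8.7 2.0" --pt "50 -7.7 0 -10.0 2.3" --pt "50 -8.7 0 -11.3 2.6" --pt "50 -9.5 0 -12.4 2.9" --pt "50 -10.1 0 -13.2 3.1" --pt "50 -10.4 0 -13.6 3.1"

```text
t: 1.65
tcp_pos: [0.3748, -0.0599, 0.2313]
tool_rot: [0.033, 0.706, -0.706, -0.034]
force: [0.3, -0.3, 0.1]
finger_gap: 0.587
```

```bash
python3 - <<'E'
from h import *
todo((0.374,-0.062,0.125),np.pi/2-0.10)
for n in ("scene","wrist"):
    cv2.imwrite(f"pics/{n}1.png",manip.snapshot(n)[:,:,::-1])
E
```

```text
t 1.65 pos [ 0.3748 -0.0599  0.2313] F [ 0.26 -0.34  0.05] gap 0.587 q6 1.21
axes x [-0.996  0.094  0.   ] y [-0.  0. -1.] z [-0.094 -0.996 -0.   ]
shift units [0.02 3.54 0.07] twist units 0.03 alt -17.97
```

View pics/scene1.png

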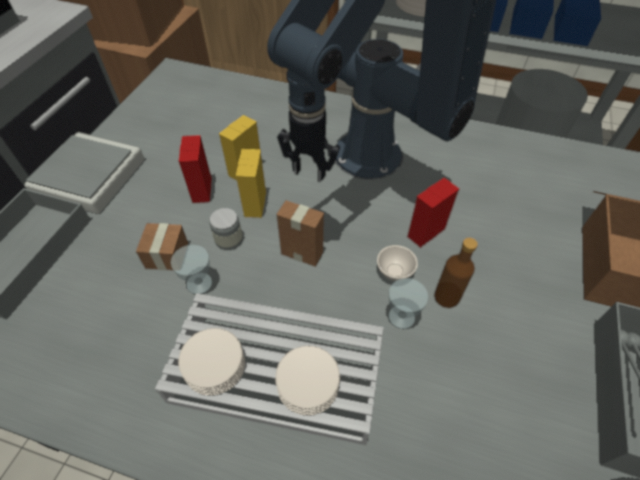

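View pics/wrist1.png

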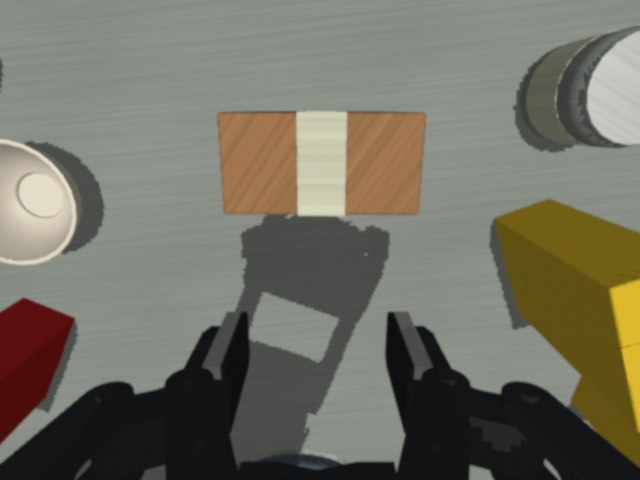

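The wrist view shows the carton's top at (218–426, 113–214), square to the fingers and clear of them. I cross-check its pose from this view.

```bash
python3 - <<'E'
from h import *
c=manip.get_calibration("wrist")
for p in((218,113),(426,113),(419,214),(224,214)): print(atz("wrist",p,.16,c).round(4))
E
```

```text
[ 0.4553 -0.0212  0.16  ]
[ 0.446  -0.1198  0.16  ]
[ 0.3969 -0.1156  0.16  ]
[ 0.4063 -0.0161  0.16  ]
```

Request:
apply_moves --pt "50 0 0.6 0.1 0" --pt "50 0 1.4 0.1 0" --pt "50 0 2.2 0.1 0" --pt "50 0 2.9 0.1 0" --pt "50 0 3.3 0.1 0" --pt "50 0 3.4 0.1 0" --pt "50 0 3.4 0.1 0"

```text
t: 2.62
tcp_pos: [0.3749, -0.0651, 0.1294]
tool_rot: [-0.034, -0.706, 0.706, 0.034]
force: [-0.2, -0.6, 0.6]
finger_gap: 0.586
```

Request:
apply_moves --pt "50 -0.15 0 0 0" --pt "50 -0.3 0 0 0" --pt "50 -0.45 0 0 0" --pt "50 -0.6 0 0 0" --pt "50 -0.75 0 0 0" --pt "50 -0.9 0 0 0" --pt "50 -1.05 0 0 0" --pt "50 -1.2 0 0 0"

```text
t: 3.62
tcp_pos: [0.4109, -0.0681, 0.1293]
tool_rot: [-0.034, -0.706, 0.706, 0.034]
force: [-1.4, -0.5, 0.2]
finger_gap: 0.585
```

```bash
python3 - <<'E'
from h import *
todo((0.374,-0.062,0.125),np.pi/2-0.10)
cv2.imwrite(f"pics/scene2.png",manip.snapshot("scene")[:,:,::-1])
E
```

```text
t 3.625 pos [ 0.4109 -0.0681  0.1293] F [-1.35 -0.5   0.16] gap 0.585 q6 1.233
axes x [-0.995  0.096 -0.   ] y [ 0. -0. -1.] z [-0.096 -0.995  0.   ]
shift units [ 1.24  0.14 -0.08] twist units 0.02 alt -17.98
```

View pics/scene2.png

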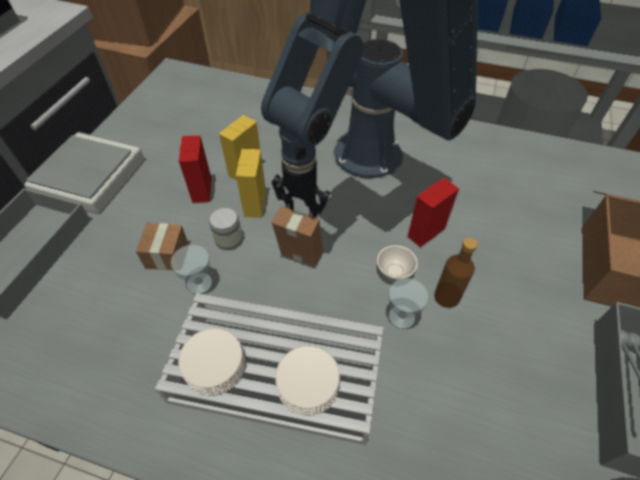

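The carton is tilting: its top edge has moved from (284,200) to (280,210) while its foot stays at (318,265). I keep pushing.

Request:
apply_moves --pt "50 -0.15 0 0 0" --pt "50 -0.3 0 0 0" --pt "50 -0.45 0 0 0" --pt "50 -0.6 0 0 0" --pt "50 -0.75 0 0 0" --pt "50 -0.9 0 0 0" --pt "50 -1.0 0 0 0" --pt "50 -1.1 0 0 0" --pt "50 -1.1 0 0 0" --pt "50 -1.1 0 0 0"

```text
t: 4.92
tcp_pos: [0.4432, -0.0711, 0.1293]
tool_rot: [0.034, 0.706, -0.706, -0.034]
force: [0.2, 0.5, -0.3]
finger_gap: 0.586
```

```bash
python3 - <<'E'
from h import *
todo((0.374,-0.062,0.125),np.pi/2-0.10)
cv2.imwrite(f"pics/scene3.png",manip.snapshot("scene")[:,:,::-1])
E
```

```text
t 4.925 pos [ 0.4432 -0.0711  0.1293] F [ 0.21  0.5  -0.3 ] gap 0.586 q6 1.258
axes x [-0.995  0.096  0.   ] y [-0.  0. -1.] z [-0.096 -0.995 -0.   ]
shift units [ 2.33  0.14 -0.08] twist units 0.02 alt -17.98
```

View pics/scene3.png

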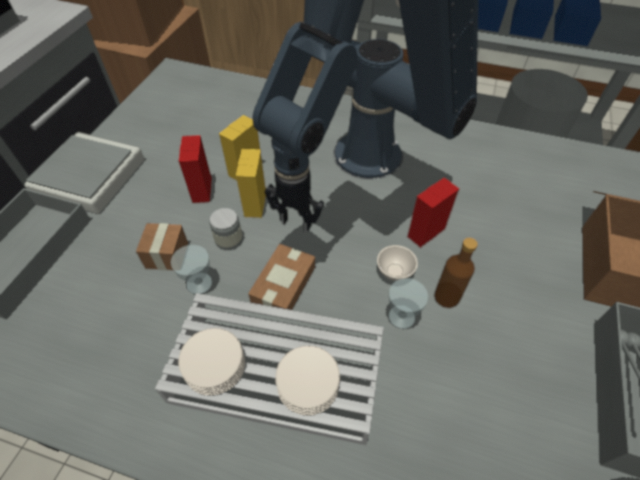

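The carton now lies flat, foot at about (288–314, 245–260) and head at (250–285, 290–312), just before the rack. I back off and measure it with the wrist and top views.

Request:
apply_moves --pt "50 0.6 -1.0 0 0" --pt "50 1.2 -2.0 0 0" --pt "50 1.6 -2.8 0 0" --pt "50 1.8 -3.0 0 0" --pt "50 1.8 -3.0 0 0"

```text
t: 5.6
tcp_pos: [0.3894, -0.066, 0.2193]
tool_rot: [-0.034, -0.706, 0.706, 0.034]
force: [0.7, -0.2, -0.3]
finger_gap: 0.585
```

```bash
python3 - <<'E'
from h import *
todo((0.40,-0.062,0.125),np.pi/2-0.10)
import pickle
c=manip.get_calibration("wrist")
pickle.dump(c,open("w4.pkl","wb"))
cv2.imwrite(f"pics/wrist4.png",manip.snapshot("wrist")[:,:,::-1])
t=manip.snapshot("top");cv2.imwrite(f"pics/top4.png",cv2.resize(t[120:270,260:460],None,fx=4,fy=4,interpolation=cv2.INTER_CUBIC)[:,:,::-1])
E
```

```text
t 5.6 pos [ 0.3894 -0.066   0.2193] F [ 0.72 -0.15 -0.35] gap 0.585 q6 1.215
axes x [-0.995  0.096 -0.   ] y [ 0. -0. -1.] z [-0.096 -0.995  0.   ]
shift units [-0.34  3.14 -0.17] twist units 0.02 alt -17.98
```

View pics/wrist4.png

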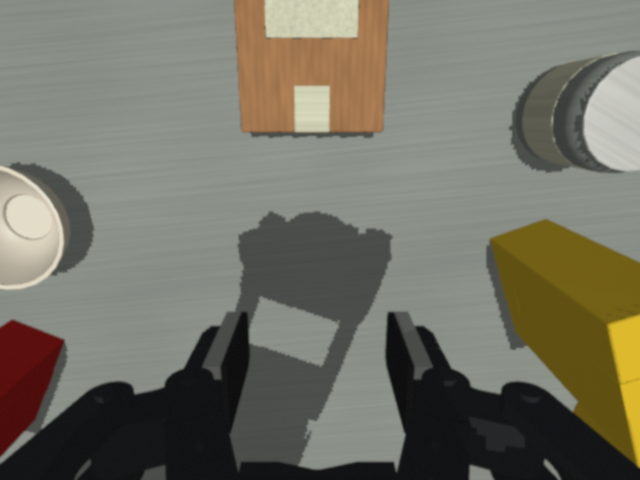

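View pics/top4.png

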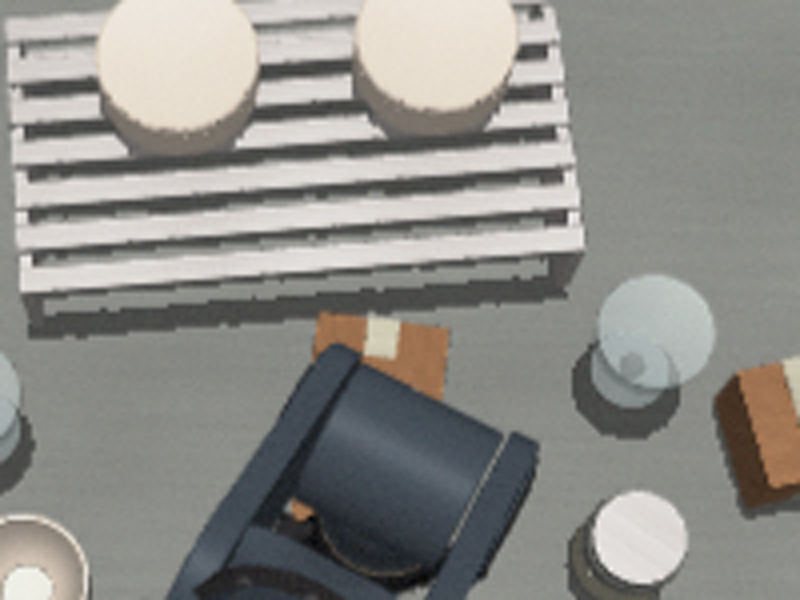

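```bash
python3 - <<'E'
from h import *
import pickle
c=pickle.load(open("w4.pkl","rb"))
print("foot+",atz("w",(241,132),.05,c),"foot-",atz("w",(383,131),.05,c))
S=lambda x,y:((x+.5)/4-.5+260,(y+.5)/4-.5+120)
print("head+",atz("top",S(318,313),.05),"head-",atz("top",S(450,328),.05))
todo((0.428,-0.062,0.025),np.pi/2-0.10)
E
```

```text
foot+ [ 0.45750238 -0.01962183  0.05      ] foot- [ 0.44856743 -0.11917203  0.05      ]
head+ [ 0.6131403  -0.03426514  0.05      ] head- [ 0.60504158 -0.13364817  0.05      ]
t 5.7 pos [ 0.3897 -0.066   0.2187] F [ 0.52  0.2  -0.18] gap 0.587 q6 1.215
axes x [-0.995  0.096  0.001] y [-0.001  0.    -1.   ] z [-0.096 -0.995 -0.   ]
shift units [-1.26  6.45 -0.25] twist units 0.02 alt -17.98
```

Request:
apply_moves --pt "60 -0.3 1.2 -0.1 -0.4" --pt "60 -0.6 2.6 -0.1 -0.8" --pt "60 -0.8 4.0 -0.1 -1.2" --pt "60 -0.8 5.2 -0.1 -1.2" --pt "60 -0.8 6.0 -0.1 -1.2" --pt "60 -0.8 6.4 -0.1 -1.2" --pt "60 -0.8 6.4 -0.1 -1.2"

```text
t: 6.58
tcp_pos: [0.4135, -0.0652, 0.0263]
tool_rot: [-0.041, 0.706, -0.706, 0.039]
force: [0.0, 0.1, 0.3]
finger_gap: 0.703
```

```bash
python3 - <<'E'
from h import *
todo((0.5,-0.055,0.026),np.pi/2+0.117)
cv2.imwrite(f"pics/wrist5.png",manip.snapshot("wrist")[:,:,::-1])
E
```

```text
t 6.575 pos [ 0.4135 -0.0652  0.0263] F [0.01 0.12 0.35] gap 0.703 q6 1.033
axes x [-0.994 -0.113  0.002] y [-0.002  0.001 -1.   ] z [ 0.113 -0.994 -0.001]
shift units [-2.9   0.   -0.01] twist units -0.02 alt 17.98
```

View pics/wrist5.png

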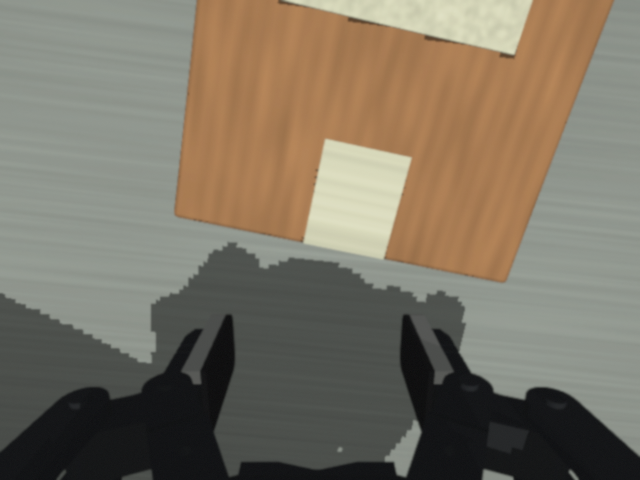

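The fingers straddle the foot edge, which runs from (177,215) to (505,282). The right (-y) finger will touch first and turn the carton square to the rack.

Request:
apply_moves --pt "60 -0.3 0 0.1 0" --pt "60 -0.6 0 0.1 0" --pt "60 -0.85 0 0.1 0" --pt "60 -1.1 0 0.1 0" --pt "60 -1.35 0 0.1 0" --pt "60 -1.6 0 0.1 0" --pt "60 -1.85 0 0.1 0" --pt "60 -2.1 0 0.1 0" --pt "60 -2.35 0 0.1 0" --pt "60 -2.6 0 0.1 0" --pt "60 -2.75 0 0.1 0" --pt "60 -2.75 0 0.1 0"

```text
t: 8.12
tcp_pos: [0.4976, -0.0592, 0.0273]
tool_rot: [0.039, -0.706, 0.706, -0.041]
force: [0.5, -0.6, 1.1]
finger_gap: 0.703
```

```bash
python3 - <<'E'
from h import *
todo((0.744-.125*.993,-0.008-.125*.117-0.03,0.026),np.pi/2+0.117)
cv2.imwrite(f"pics/wrist6.png",manip.snapshot("wrist")[:,:,::-1])
cv2.imwrite(f"pics/scene6.png",manip.snapshot("scene")[:,:,::-1])
E
```

```text
t 8.125 pos [ 0.4976 -0.0592  0.0273] F [ 0.53 -0.57  1.1 ] gap 0.703 q6 1.115
axes x [-0.994 -0.113 -0.003] y [ 0.003 -0.001 -1.   ] z [ 0.113 -0.994  0.001]
shift units [-4.07  0.05  0.24] twist units -0.02 alt 17.98
```

View pics/wrist6.png

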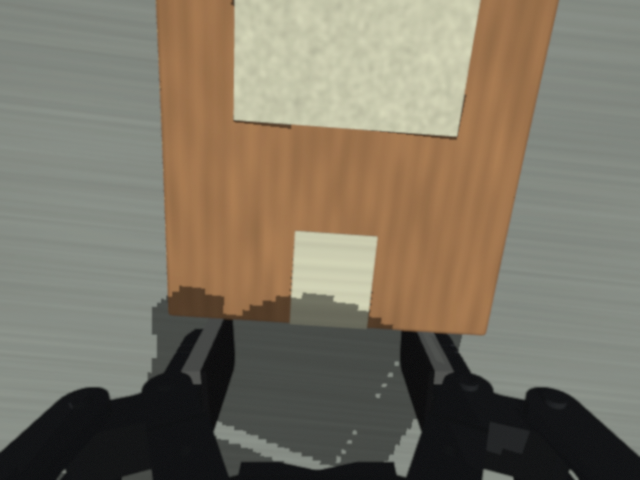

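View pics/scene6.png

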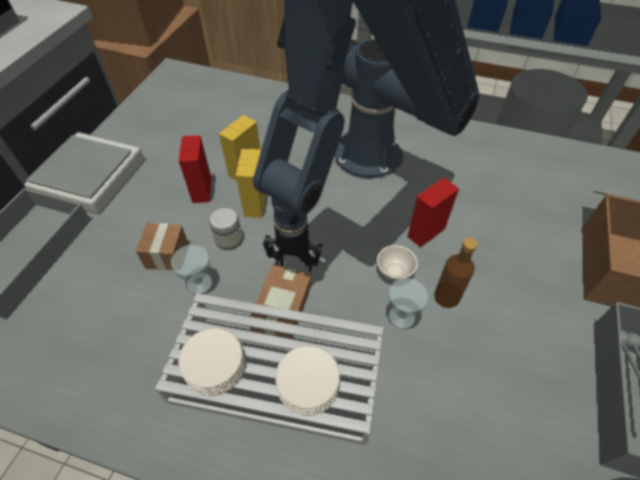

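The carton has turned almost square, its foot edge now running (170,315)–(487,333), and its head is under the front slat. I push on.

Request:
apply_moves --pt "60 -0.2 0 0 0" --pt "60 -0.45 0 0 0" --pt "60 -0.7 0 0 0" --pt "60 -0.95 0 0 0" --pt "60 -1.2 0 0 0" --pt "60 -1.45 0 0 0" --pt "60 -1.7 0 0 0" --pt "60 -1.95 0 0 0" --pt "60 -2.2 0 0 0" --pt "60 -2.45 0 0 0" --pt "60 -2.6 0 0 0" --pt "60 -2.6 0 0 0"

```text
t: 9.72
tcp_pos: [0.5746, -0.0503, 0.0275]
tool_rot: [0.039, -0.706, 0.706, -0.041]
force: [0.2, -0.0, 0.0]
finger_gap: 0.703
```

```bash
python3 - <<'E'
from h import *
todo((0.744-.125*.993,-0.008-.125*.117-0.03,0.026),np.pi/2+0.117)
import pickle
c=manip.get_calibration("wrist");pickle.dump(c,open("w7.pkl","wb"))
cv2.imwrite(f"pics/wrist7.png",manip.snapshot("wrist")[:,:,::-1])
E
```

```text
t 9.725 pos [ 0.5746 -0.0503  0.0275] F [ 0.23 -0.01  0.  ] gap 0.703 q6 1.176
axes x [-0.994 -0.113 -0.002] y [ 0.002 -0.    -1.   ] z [ 0.113 -0.994  0.001]
shift units [-1.49  0.05  0.25] twist units -0.02 alt 17.98
```

View pics/wrist7.png

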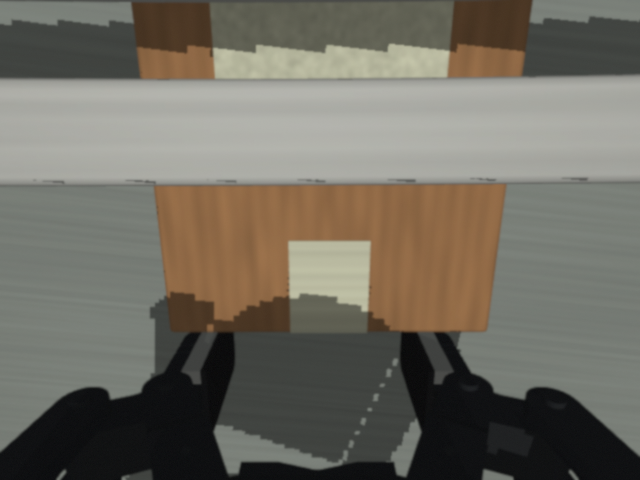

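The carton is square to the rack. Its foot edge is at row 331, x 172–488, and the rack's front edge is at row 184. Next I work out the remaining gap.

```bash
python3 - <<'E'
from h import *
import pickle
c=pickle.load(open("w7.pkl","rb"))
u=np.array([.993,.117,0]); o=np.array([.744,-.008,0]); t=np.array([.5746,-.0503,0])
for nm,p,z in(("foot+",(172,331),.05),("foot-",(488,331),.05),("rack L",(20,186),.086),("rack R",(600,183),.086),("rackmid",(330,184),.086),("rackmid low",(330,184),.078)):
    X=atz("w",p,z,c); print(nm,X.round(4),"along u from tcp",((X-t)@u).round(4),"rack x",((X-o)@u).round(4))
E
```

```text
foot+ [ 0.5811 -0.0044  0.05  ] along u from tcp 0.0118 rack x -0.1614
foot- [ 0.5923 -0.1032  0.05  ] along u from tcp 0.0114 rack x -0.1618
rack L [0.6311 0.0142 0.086 ] along u from tcp 0.0636 rack x -0.1096
rack R [ 0.6445 -0.0991  0.086 ] along u from tcp 0.0637 rack x -0.1094
rackmid [ 0.6385 -0.0464  0.086 ] along u from tcp 0.0639 rack x -0.1093
rackmid low [ 0.6372 -0.0468  0.078 ] along u from tcp 0.0626 rack x -0.1106
```

Request:
apply_moves --pt "60 -0.2 0 0 0" --pt "60 -0.4 0 0 0" --pt "60 -0.6 0 0 0" --pt "60 -0.8 0 0 0" --pt "60 -1.0 0 0 0" --pt "60 -1.15 0 0 0" --pt "60 -1.25 0 0 0" --pt "60 -1.3 0 0 0" --pt "60 -1.3 0 0 0"

```text
t: 10.9
tcp_pos: [0.6126, -0.0458, 0.0273]
tool_rot: [0.04, -0.706, 0.706, -0.04]
force: [-2.0, -0.3, 2.5]
finger_gap: 0.697
```

Request:
apply_moves --pt "60 -0.1 0 0 0" --pt "60 -0.2 0 0 0" --pt "60 -0.3 0 0 0" --pt "60 -0.3 0 0 0"

```text
t: 11.4
tcp_pos: [0.6225, -0.0448, 0.0273]
tool_rot: [0.039, -0.706, 0.706, -0.041]
force: [-0.5, -0.1, -1.0]
finger_gap: 0.704
```

```bash
python3 - <<'E'
from h import *
todo((0.744-.125*.993,-0.008-.125*.117-0.03,0.026),np.pi/2+0.117)
import pickle
c=manip.get_calibration("wrist");pickle.dump(c,open("w8.pkl","wb"))
cv2.imwrite(f"pics/wrist8.png",manip.snapshot("wrist")[:,:,::-1])
E
```

```text
t 11.4 pos [ 0.6225 -0.0448  0.0273] F [-0.47 -0.13 -0.98] gap 0.704 q6 1.206
axes x [-0.994 -0.113 -0.002] y [ 0.002 -0.    -1.   ] z [ 0.113 -0.994  0.   ]
shift units [0.12 0.04 0.25] twist units -0.02 alt 17.98
```

View pics/wrist8.png

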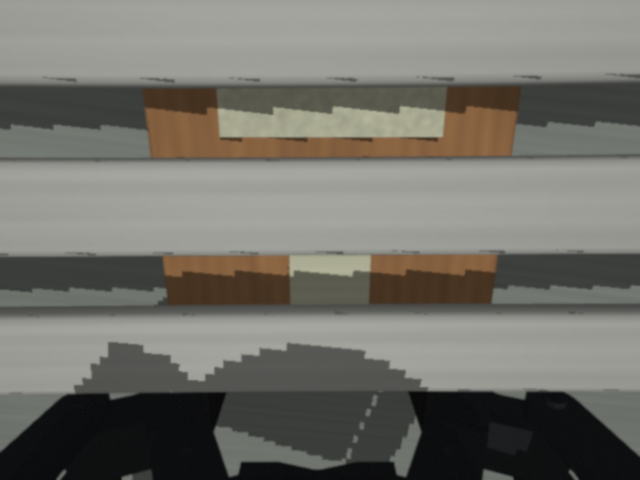

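The foot edge is hidden under the front slat and, from the TCP, sits about 3 mm outside the edge, within the 15 mm allowed. I back straight off, rise and verify.

Request:
apply_moves --pt "60 0.3 0 0 0" --pt "60 0.8 0 0 0" --pt "60 1.5 0 0 0" --pt "60 2.2 -0.6 0 0" --pt "60 2.8 -1.8 0 0" --pt "60 3.2 -3.2 0 0" --pt "60 3.4 -4.4 0 0" --pt "60 3.4 -5.0 0 0" --pt "60 3.4 -5.0 0 0" --pt "60 3.4 -5.0 0 0"

```text
t: 12.7
tcp_pos: [0.5194, -0.0562, 0.1766]
tool_rot: [-0.04, 0.706, -0.706, 0.04]
force: [0.2, 0.4, 0.1]
finger_gap: 0.703
```

```bash
python3 - <<'E'
from h import *
import pickle
c=manip.get_calibration("wrist");pickle.dump(c,open("w9.pkl","wb"))
cv2.imwrite(f"pics/wrist9.png",manip.snapshot("wrist")[:,:,::-1])
cv2.imwrite(f"pics/scene9.png",manip.snapshot("scene")[:,:,::-1])
E
```

```text
(no output)
```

View pics/wrist9.png

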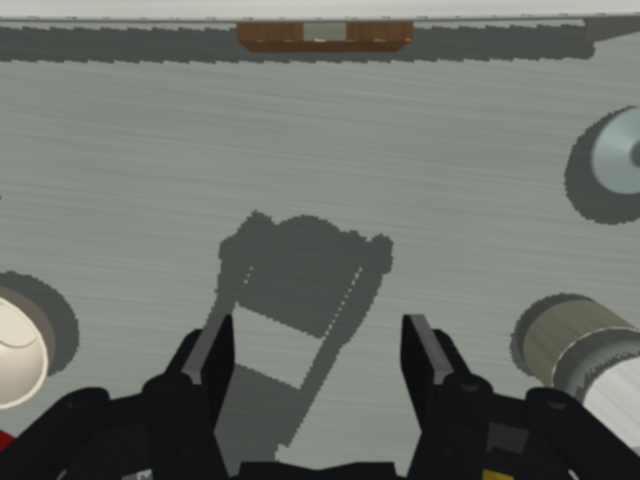

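View pics/scene9.png

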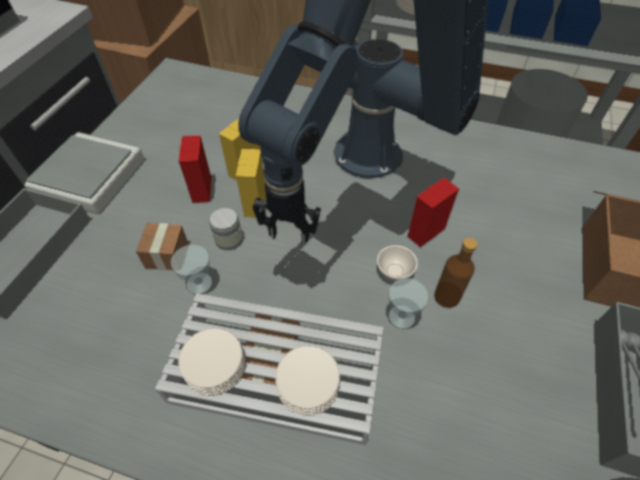

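The foot face shows at (237–413, 40–52) just under the rack front edge at row 19. I check the numbers.

```bash
python3 - <<'E'
from h import *
import pickle
c=pickle.load(open("w9.pkl","rb"))
u=np.array([.993,.117,0]); v=np.array([-.117,.993,0]); o=np.array([.744,-.008,0])
for nm,p,z in(("foot bot+",(250,51),0),("foot bot-",(400,51),0),("foot top+",(237,41),.05),("foot top-",(413,39),.05),("rack low",(320,20),.078),("rack top",(320,18),.086)):
    X=atz("w",p,z,c); print(nm,X.round(4),"rack x,y",((X-o)@u).round(4),((X-o)@v).round(4))
E
```

```text
foot bot+ [0.6292 0.0014 0.    ] rack x,y -0.1129 0.0228
foot bot- [ 0.6407 -0.1     0.    ] rack x,y -0.1134 -0.0792
foot top+ [0.6285 0.0013 0.05  ] rack x,y -0.1136 0.0228
foot top- [ 0.6408 -0.0981  0.05  ] rack x,y -0.1131 -0.0774
rack low [ 0.6396 -0.0448  0.078 ] rack x,y -0.108 -0.0243
rack top [ 0.639  -0.0448  0.086 ] rack x,y -0.1086 -0.0243
```

```bash
python3 -c "
from station import manip
print(manip.sense()['force'],manip.sign_off())"
```

```text
the job is handed in; nothing more can be done
[-0.11157607  1.07044184  0.40932316] None
```

I tipped the brown carton onto its broad side and pushed it under the rack with the open fingers, never gripping or lifting it. I handed the job in at about 13 s of the 46 s. No verdict was reported.

- **Carton position:** in the last wrist view the foot end is at rack x ≈ -0.113 m, against a limit of -0.125 m. It spans rack y ≈ -0.08 to +0.02 m and is square to the rack. Lying flat, its head end then falls at about rack x = +0.047 m, well short of the back rail.
- **Agreement of the checks:** the position worked out from the arm's own pose also gave -0.113 m. The rack's front edge measured -0.108 to -0.110 m, against the stated -0.110 m.
- **Disagreements:** heights triangulated from the scene and top cameras came out low. The carton top read 2 to 5 mm low on average terms (0.151 to 0.156 m against 0.160 m), and the rack top about 3 mm low. I therefore relied on the wrist view for the fit.
- **Other objects:** in the last scene picture the glasses, bottle, tin, bowl and short box stand where they were at the start. I judged this by eye, not by measurement.
- **Robot:** the gripper is clear of everything, and wrist force readings at the end of each move stayed under about 4 N.

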